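# Break down a cured mirror-bonding stack

### The arm

A 6-joint arm with a two-finger parallel gripper is mounted at the origin on a cart in front of the work surface, level with it; the furniture and walls round the work are solid. World frame = base frame: x ahead of the robot, y to its left, z up, the work surface at z = 0. Lengths are in m, angles in rad, forces in N, time in s.
With the tool pointing down it reaches from about 0.275 to 0.875 m from the base axis. Payload 12.5 kg.
Tool frame: the origin (TCP) lies midway between the tips of the shut fingers; the grasp point (between the pads) lies 19 mm behind it; z points along the fingers, y is the line along which they close (so a half turn about z gives the same grasp; the last joint's range is limited). The gripper opens to 85 mm and grips with 20 to 120 N. Pads are 22 mm wide; open, the fingers measure 114 mm over their backs; the gripper's body (76 mm by 85 mm) begins 54 mm behind the grasp point. The pads swing forward as they close: fully open they stand 13 mm farther back than shut.
Start: joints at [-1.417, 0.351, 1.652, -0, 1.139, -0.085], TCP at [0.13, -0.534, 0.231] pointing down, gripper open.
Joint ranges: [-2.75, 2.75], [-0.79, 2.1], [0.01, 2.65], [-1.57, 4.71], [0.07, 3.14], [-2.87, 2.87]. Speed limits (rad/s): [2.22, 2.22, 2.79, 3.14, 3.14, 3.14].

### API

Orientations are given as a unit quaternion [x, y, z, w].
In Python, from station import env gives the robot as it stands.
- The arm moves only by the tool send_rows, never from a script. Its argument "moves" is a list of rows, each a list of 5 numbers: the shift along the tool's x, y, z in units of 1 m (1.0 is 1 m), then the turn about the tool's z in units of pi rad (1.0 is pi rad), then the closure, from -1 (fully open) to 1 (shut). In form: [[dx, dy, dz, yaw, gripper], ...]. A call has 1 to 8 rows; each row shifts and turns the commanded pose from where the row before left it, along the tool's axes as they then stand; what a row does not reach is not made up. A row lasts 1/12 s, in which the tool goes at most 41.7 mm and 7.16 degrees, less where a joint would pass 70% of its speed; a pose out of reach is approached as far as the arm can. A call with a number of a shift or a turn outside -1 to 1 is refused whole. A call with a gripper value outside its range is refused whole. The fingers move at their own pace and stop on an object; "grip_force" is the grip in N (left out, the last holds). Time passes only in rows, so rows that do not move let the fingers close. It gives the time, the measured TCP pose, the force, the opening and the grip force at its end, in the units of the state.
- env.get_state(): the state, without advancing time (a new reading comes with each control period).
- env.snapshot(name): name is "scene" or "side" or "wrist"; returns a dict with "color" (400x640x3 uint8, red, green, blue), "camera_matrix" (3x3 intrinsics, pixels), "camera_from_world" (4x4, takes a point from world to camera coordinates). Camera axes: x right, y down, z forward; pixel columns grow to the right and rows downward; lengths in m; the calibration is good to about 2 mm. A picture is of the moment at which its call begins. There is no depth.
- env.finish_job(): hands the job in; it is judged then, once.
The state is a dict: "clock": time; "joint_positions": joint angles; "qd": joint speeds; "effort": joint torques, N m; "ee_pos": TCP position; "tcp_rot": TCP orientation; "ft_force": force on the tool from outside, world axes, zero at the start; "torque": the same for the moment, N m; "gripper_width": finger opening in m; "gripper_force": force on a finger pad.
Only numpy, scipy, OpenCV 4.12 (cv2) and the standard library are available. Lean on these libraries where they do the work, as an engineer would, in place of code of your own. Each camera call takes 0.05 s, during which the arm holds its last target. There are 200 camera calls.

### The job

The cement under the mirror has cured, so take the bonding stack apart: stand the brass weight and the steel weight upright, each back in the wooden block whose hole is its size, lay the red pressure block flat in the middle of the small steel tray, and set the bonded mirror, face up, centred on the two rests of its white carrier, lengthwise between the end stops. Keep the mirror level all the way, never let a weight touch it, and leave the spare objective standing where it is.

Things in the scene. Friction and masses are not known exactly. Their poses are not given: they have to be found in the camera images.
- jig: Black bonding jig, bolted down: base 104 x 74 x 8 mm, long side along its x. The mirror plate lies on two white cross rails at x +-28 mm (tops 16 mm up), with about 2 mm play between steel pins at x +-28, y +-30.5 mm and end stops at x +-45.5 mm, all 22 mm high. At mid-length both long sides are free for fingers down to the base (8 mm). Origin: centre of underside, on the table; z up.
- mirror: Bonded mirror: bright aluminium plate 80 x 52 x 8 mm (x along the 80 mm side), a round mirror 40 mm across, 5 mm thick cemented on the middle of its top (13 mm in all), 0.11 kg. Bottom of the stack; its ends stick out under the red block. Grip the plate across its two long edges at mid-length (52 mm). Origin: centre of the plate's underside; z out of the mirror's face.
- pad: Red pressure block, 50 x 50 x 16 mm, about 0.09 kg, lying on the mirror. Its top has a round recess 41 mm across and 2 mm deep in which the steel weight stands. Origin: centre of the underside; x and y along its sides, z up.
- steel_weight: Grey steel weight: cylinder 38 mm across, 28 mm high, with a dark band near the top and a spigot 12 mm across and 4 mm high on top; about 0.27 kg (may vary). Stands in the recess of the red block. Origin: centre of the underside; z up.
- brass_weight: Yellow brass weight: cylinder 28 mm across, 24 mm high, with neck and 16 mm knob on top (37 mm in all); about 0.13 kg, may vary. Top of the stack, on the steel weight; a bore in its underside, 15 mm across, 5 mm deep, sits over that weight's spigot, so lift it straight up at first. Origin: centre of underside; z up.
- brass_block: Wooden block for the brass weight, 56 x 56 x 14 mm, with a round felt-lined hole 36 mm across and 6 mm deep (hole floor 8 mm above the table). Fixed. Origin: centre of the underside; x and y along its sides.
- steel_block: Wooden block for the steel weight, 68 x 68 x 14 mm, with a round felt-lined hole 48 mm across and 6 mm deep (hole floor 8 mm above the table). Fixed. Origin: centre of the underside; x and y along its sides.
- tray: Square stainless tray for the red block, 76 x 76 mm outside, 72 x 72 mm inside, floor 8 mm above the table, rim 13 mm above the table. Fixed. Origin: centre of the underside; x and y along its sides.
- carrier: White mirror carrier, fixed: base 116 x 70 x 8 mm, long side along its x. Two black rubber rests across it at x +-26 mm (14 wide, 48 long, tops 17 mm above the table); end stops 100 mm apart inside, 24 mm high, leave the 80 mm plate 10 mm play at each end. Long sides open: between the rests fingers can reach down to 8 mm above the table. Origin: centre of underside; z up.
- objective: Spare microscope objective, white and silver with a yellow line, 31 mm across, 44 mm high, standing loose on the table among the targets; not to be moved. Origin: centre of the underside.
Things that resemble listed ones, but are neither listed nor needed, are in the scene too. Several things have the shape of the brass_weight; the one meant has the colours described above.

How it is judged:
At the end, for the whole second after the job is handed in: Brass and steel weights stand upright on the floors of the small and large holes (8 mm of centre), the red block flat in the tray (15 mm of centre), the mirror level, face up on both carrier rests (12 mm of centre, 0.17 rad of its length, either way round), all released and at rest (horizontal distance between brass_weight and brass_block below 0.008 m and z of brass_weight in the frame of brass_block below 0.0105 m and angle between each of brass_weight, steel_weight, pad's own z axis and vertical below 0.08 rad and linear speed of each of brass_weight, steel_weight, pad, mirror below 0.02 m/s and contact force between each of brass_weight, steel_weight, pad, mirror and the fingers below 0.1 N and horizontal distance between steel_weight and steel_block below 0.008 m and z of steel_weight in the frame of steel_block below 0.0105 m and horizontal distance between pad and tray below 0.015 m and z of pad in the frame of tray below 0.011 m and horizontal distance between mirror and carrier below 0.012 m and z of mirror in the frame of carrier between 0.015 and 0.0195 m and angle between the x axis of mirror and the x axis of carrier, either way round below 0.17 rad and angle between mirror's own z axis and vertical below 0.06 rad); the robot touches nothing.
It fails at once if the mirror is tilted by more than 0.35 rad (20 degrees) (angle between mirror's own z axis and vertical above 0.35 rad).
It fails at once if a weight touches the mirror or its plate (contact force between any of brass_weight, steel_weight and mirror above 0.5 N).
It fails at once if the spare objective is moved by more than 15 mm or knocked over (distance of objective from where it was at the start of the episode above 0.015 m or angle between objective's own z axis and vertical above 0.3 rad).
It also fails if it takes over 128 s, if anything falls off the work surface, if the arm or the gripper's body presses on something with over 40 N, if the wrist force passes 120 N, or if a joint passes its speed limit or range.

## Working session

There is one attempt and no reset: what is moved stays moved. The work goes in short steps, Python scripts to look and compute and a tool call to move; the robot and the scene stay as the last step left them, time stands still between calls to the robot, and variables do not carry over. Pictures are saved under pics/ and viewed, at most 14 in all, crops included, and the job is handed in when it is done.

Besides the shell and the picture viewer there is one more tool, called after "Call:" as name(argument=value, ...), one argument or row to a line, values as JSON. send_rows: Moves the arm, as the interface text tells. Shifts and turns lie within -1 to 1; 1 stands for 1 m of shift or pi rad of turn. Its arguments: {"type":"object","properties":{"moves":{"type":"array","items":{"type":"array","items":{"type":"number","minimum":-1,"maximum":1}}},"grip_force":{"type":"number"}},"required":["moves"]}

```bash
mkdir -p pics; cat > h.py <<'E'
from station import env
import numpy as np, cv2, json
def snap(n,f):
    s=env.snapshot(n); cv2.imwrite(f'pics/{f}.png',s['color'][:,:,::-1])
    np.savez(f'pics/{f}.npz',K=s['camera_matrix'],T=s['camera_from_world']); return s
def load(f):
    d=np.load(f'pics/{f}.npz'); return d['K'],d['T']
def ray(f,u,v):
    K,T=load(f); R,t=T[:3,:3],T[:3,3]
    d=R.T@np.linalg.solve(K,[u,v,1.]); return -R.T@t,d
def atz(f,u,v,z):
    o,d=ray(f,u,v); return o+d*(z-o[2])/d[2]
def tri(*obs):
    A=np.zeros((3,3));b=np.zeros(3);L=[]
    for f,u,v in obs:
        o,d=ray(f,u,v); d=d/np.linalg.norm(d); P=np.eye(3)-np.outer(d,d); A+=P;b+=P@o; L.append((P,o))
    x=np.linalg.solve(A,b); return x,[np.linalg.norm(P@(x-o)) for P,o in L]
def proj(f,X):
    K,T=load(f); p=T[:3,:3]@np.array(X)+T[:3,3]; q=K@p; return q[:2]/q[2]
E
python3 - <<'E'
from h import *
for n in['scene','side','wrist']:
    s=snap(n,n+'0'); T=s['camera_from_world']; print(n,(-T[:3,:3].T@T[:3,3]).round(3),T[2,:3].round(2))
s=env.get_state(); print(s['ee_pos'],s['tcp_rot'],s['clock'],s['gripper_width'])
E
```

```text
scene [0.048 0.546 1.04 ] [ 0.39 -0.49 -0.78]
side [0.566 0.915 0.755] [-0.01 -0.82 -0.57]
wrist [ 0.209 -0.515  0.374] [-0.3  -0.07 -0.95]
[ 0.13006114 -0.53415993  0.23090583] [ 9.92883494e-01  1.19089038e-01 -1.95969772e-05 -4.08838311e-04] 0.15 0.0850163797280014
```

View pics/scene0.png

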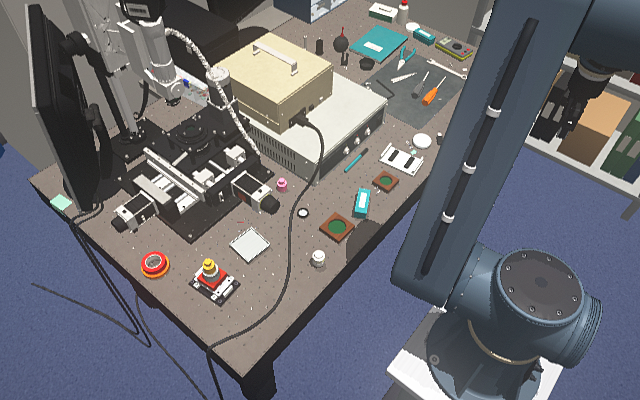

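View pics/side0.png

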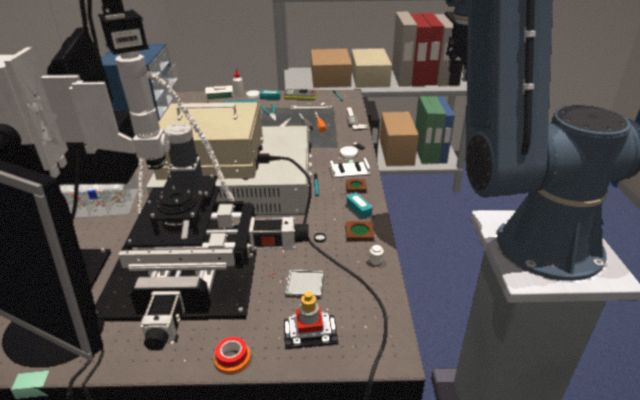

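```bash
python3 - <<'E'
from h import *
a=cv2.imread('pics/scene0.png')[130:310,180:440]; b=cv2.imread('pics/side0.png')[140:360,260:400]
a=cv2.resize(a,None,fx=3,fy=3,interpolation=3);cv2.imwrite('pics/sc_c.png',a)
for n,z,ps in [('scene0',0.01,dict(stack=(213,288),tray=(250,244),sblk=(337,227),bblk=(385,181),carr=(402,158),obj=(318,266),ring=(303,213),edge=(370,235),cable=(290,280),cable2=(297,210),teal=(362,204))),
 ('side0',0.01,dict(stack=(311,333),tray=(305,283),sblk=(360,230),bblk=(356,185),carr=(350,167),obj=(376,262)))]:
  for k,p in ps.items(): print(n,k,atz(n,*p,z).round(3))
E
```

```text
scene0 stack [0.576 0.27  0.01 ]
scene0 tray [0.598 0.123 0.01 ]
scene0 sblk [ 0.46  -0.065  0.01 ]
scene0 bblk [ 0.455 -0.282  0.01 ]
scene0 carr [ 0.468 -0.392  0.01 ]
scene0 obj [0.423 0.06  0.01 ]
scene0 ring [ 0.559 -0.042  0.01 ]
scene0 edge [ 0.378 -0.101  0.01 ]
scene0 cable [0.45  0.134 0.01 ]
scene0 cable2 [ 0.578 -0.039  0.01 ]
scene0 teal [ 0.455 -0.171  0.01 ]
side0 stack [0.586 0.269 0.01 ]
side0 tray [0.6   0.126 0.01 ]
side0 sblk [ 0.462 -0.065  0.01 ]
side0 bblk [ 0.457 -0.283  0.01 ]
side0 carr [ 0.467 -0.389  0.01 ]
side0 obj [0.435 0.06  0.01 ]
```

View pics/sc_c.png

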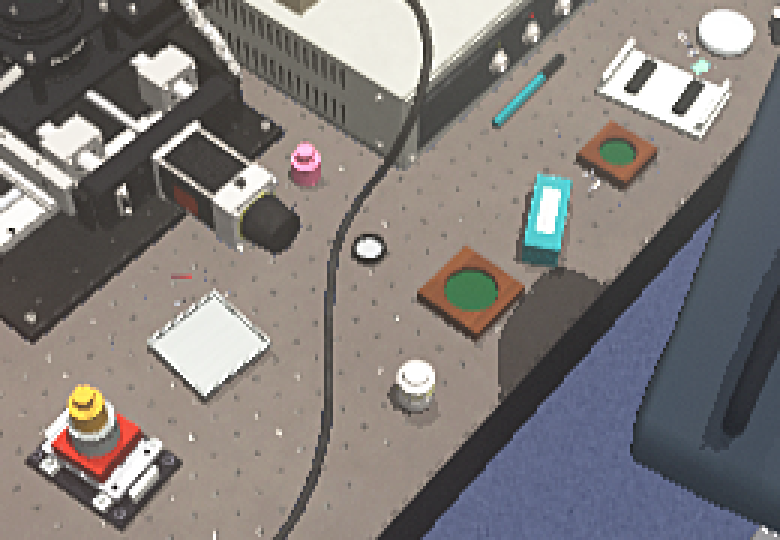

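```bash
cat >> h.py <<'E'
from scipy.spatial.transform import Rotation as Ro
def rel(target,yaw=0):
    "tool-axis shift to world target"
    s=env.get_state(); R=Ro.from_quat(s['tcp_rot']).as_matrix()
    d=R.T@(np.array(target)-s['ee_pos']); x=R[:,0]; print('pos',np.round(s['ee_pos'],4),'yaw',round(np.degrees(np.arctan2(x[1],x[0])),2),'shift',d.round(4),'j',np.round(s['joint_positions'],2),'t',round(s['clock'],2),'w',round(s['gripper_width'],4),'F',np.round(s['ft_force'],1)); return d
E
python3 - <<'E'
from h import *
K,T=load('wrist0'); print(K)
c=-T[:3,:3].T@T[:3,3]
for u,v in [(0,0),(640,0),(0,400),(640,400),(320,200)]: print(u,v,(atz('wrist0',u,v,0.0)-[.13,-.534,0]).round(3))
rel([.44,-.34,.24])
# box corner
b=atz('scene0',315,182,0); print('boxcorner',b)
for z in (.06,.08,.1,.12,.14): print(z, atz('scene0',315,163,z).round(3))
print(atz('scene0',386,118,0))
E
```

```text
[[301.5054939    0.         319.24033454]
 [  0.         301.5054939  196.52477684]
 [  0.           0.           1.        ]]
0 0 [0.094 0.376 0.   ]
640 0 [ 0.256 -0.292  0.   ]
0 400 [-0.518  0.426  0.   ]
640 400 [-0.263 -0.618  0.   ]
320 200 [-0.046 -0.012  0.   ]
pos [ 0.1301 -0.5342  0.2309] yaw 13.68 shift [ 0.3471 -0.1154 -0.009 ] j [-1.42  0.35  1.65 -0.    1.14 -0.08] t 0.15 w 0.085 F [0.5 0.2 0.6]
boxcorner [ 0.61093824 -0.15517515  0.        ]
0.06 [ 0.624 -0.169  0.06 ]
0.08 [ 0.612 -0.154  0.08 ]
0.1 [ 0.6  -0.14  0.1 ]
0.12 [ 0.589 -0.125  0.12 ]
0.14 [ 0.577 -0.111  0.14 ]
[ 0.61150112 -0.51874869  0.        ]
```

Call:
send_rows(
  moves=[
    [0.03,-0.01,0,0,-1],
    [0.03,-0.01,0,0,-1],
    [0.03,-0.01,0,0,-1],
    [0.03,-0.01,0,0,-1],
    [0.03,-0.01,0,0,-1],
    [0.03,-0.01,0,0,-1],
    [0.03,-0.01,0,0,-1],
    [0.03,-0.01,0,0,-1],
  ],
)

```text
clock: 0.82
ee_pos: [0.3455, -0.3988, 0.2312]
tcp_rot: [0.993, 0.119, -0.0, -0.0]
ft_force: [-0.3, -0.2, 0.8]
gripper_width: 0.0856
gripper_force: 0.0
```

Call:
send_rows(
  moves=[
    [0.03,-0.01,0,0,-1],
    [0.03,-0.01,0,0,-1],
    [0.03,-0.01,0,0,-1],
    [0.017,-0.005,0,0,-1],
    [0,0,0,0,-1],
    [0,0,0,0,-1],
  ],
)

```text
clock: 1.32
ee_pos: [0.4403, -0.3401, 0.2309]
tcp_rot: [0.993, 0.12, -0.0, -0.0]
ft_force: [-0.5, 0.1, -1.2]
gripper_width: 0.0853
gripper_force: 0.0
```

```bash
python3 - <<'E'
from h import *
snap('wrist','w1'); rel([.45,-.14,.24])
E
```

```text
pos [ 0.4397 -0.3406  0.231 ] yaw 13.71 shift [ 0.0575 -0.1924 -0.0089] j [-0.74  0.36  1.64 -0.    1.14  0.59] t 1.37 w 0.0855 F [ 0.2 -0.8 -0.8]
```

View pics/w1.png

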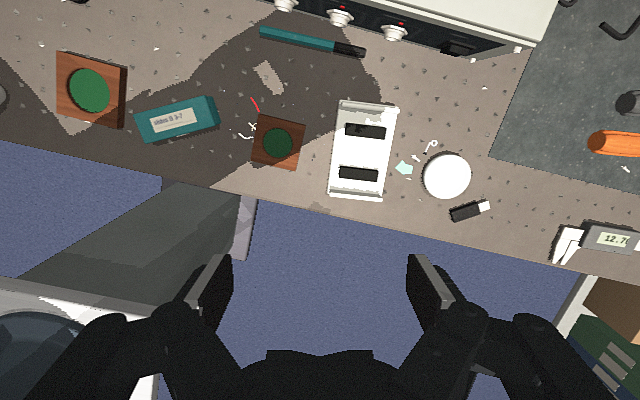

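Call:
send_rows(
  moves=[
    [0.01,-0.032,0,0,-1],
    [0.01,-0.032,0,0,-1],
    [0.01,-0.032,0,0,-1],
    [0.01,-0.032,0,0,-1],
    [0.01,-0.032,0,0,-1],
    [0.01,-0.032,0,0,-1],
    [0,0,0,0,-1],
    [0,0,0,0,-1],
  ],
)

```text
clock: 2.03
ee_pos: [0.4525, -0.1395, 0.2315]
tcp_rot: [0.993, 0.12, 0.0, 0.0]
ft_force: [0.8, -0.6, -0.1]
gripper_width: 0.0856
gripper_force: 0.0
```

```bash
python3 - <<'E'
from h import *
snap('wrist','w2'); rel([.53,.16,.26])
E
```

```text
pos [ 0.4526 -0.1405  0.2315] yaw 13.69 shift [ 0.1463 -0.2736 -0.0287] j [-0.4   0.21  1.84 -0.    1.09  0.93] t 2.08 w 0.0855 F [-0.1 -0.  -0. ]
```

View pics/w2.png

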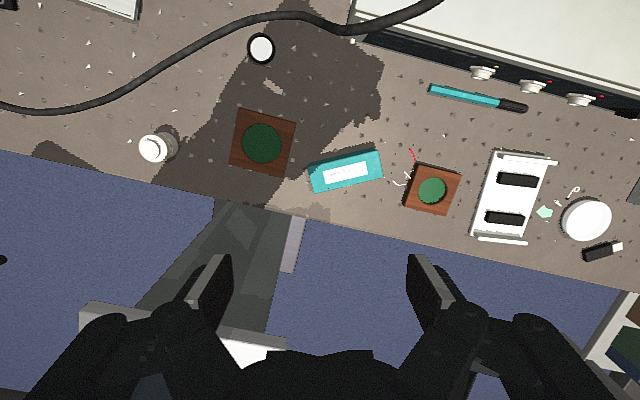

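Call:
send_rows(
  moves=[
    [0.018,-0.034,-0.004,0,-1],
    [0.018,-0.034,-0.004,0,-1],
    [0.018,-0.034,-0.004,0,-1],
    [0.018,-0.034,-0.004,0,-1],
    [0.018,-0.034,-0.004,0,-1],
    [0.018,-0.034,-0.004,0,-1],
    [0.018,-0.034,-0.004,0,-1],
    [0.018,-0.034,0,0,-1],
  ],
)

```text
clock: 2.75
ee_pos: [0.5297, 0.1587, 0.2601]
tcp_rot: [0.993, 0.118, 0.001, 0.0]
ft_force: [0.2, -1.2, 0.6]
gripper_width: 0.0855
gripper_force: 0.0
```

Call:
send_rows(
  moves=[
    [0,0,0,0,-1],
    [0,0,0,0,-1],
  ],
)

```text
clock: 2.92
ee_pos: [0.5292, 0.1583, 0.2588]
tcp_rot: [0.993, 0.119, -0.0, 0.0]
ft_force: [0.3, -0.4, 0.1]
gripper_width: 0.0853
gripper_force: 0.0
```

```bash
python3 - <<'E'
from h import *
snap('wrist','w3'); rel([.55,.26,.26])
E
```

```text
pos [0.5289 0.1573 0.2588] yaw 13.65 shift [ 0.0448 -0.0948 -0.0012] j [ 0.2   0.33  1.61 -0.    1.2   1.54] t 2.97 w 0.0855 F [-0.8 -1.2  0.6]
```

Call:
send_rows(
  moves=[
    [0.02,-0.03,0,0,-1],
    [0.02,-0.03,0,0,-1],
    [0.01,-0.03,0,0,-1],
    [0,0,0,0,-1],
    [0,0,0,0,-1],
  ],
)

```text
clock: 3.38
ee_pos: [0.5562, 0.2567, 0.2588]
tcp_rot: [0.993, 0.119, -0.0, 0.0]
ft_force: [-0.3, -1.2, -0.6]
gripper_width: 0.0852
gripper_force: 0.0
```

```bash
python3 - <<'E'
from h import *
snap('wrist','w4'); rel([.55,.26,.26])
a=cv2.imread('pics/w3.png')[:300]; b=cv2.imread('pics/w4.png')[:300]
cv2.imwrite('pics/w34.png',np.vstack([a,b]))
E
```

```text
pos [0.5561 0.256  0.259 ] yaw 13.61 shift [-0.005  -0.0054 -0.001 ] j [ 0.36  0.44  1.45 -0.    1.25  1.69] t 3.43 w 0.0855 F [-0.4 -1.1 -0.3]
```

View pics/w34.png

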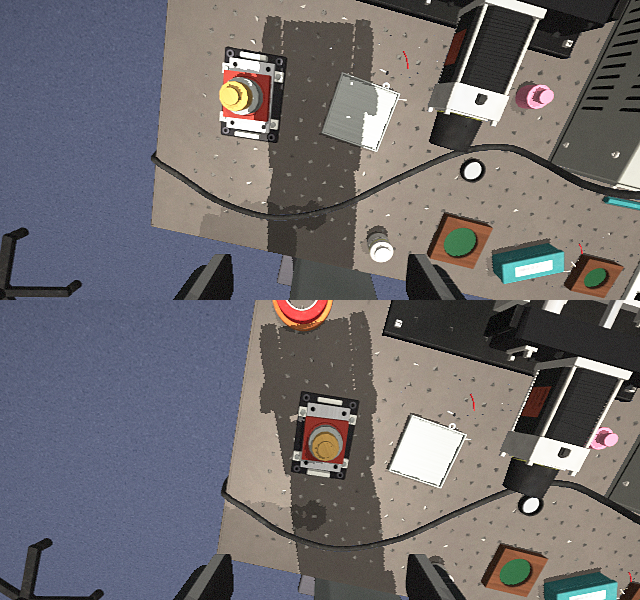

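```bash
python3 - <<'E'
from h import *
im={f:cv2.imread(f'pics/{f}.png') for f in['w1','w2','w3','w4']}
def blobs(f,lo,hi,amin=60,roi=None):
    m=cv2.inRange(cv2.cvtColor(im[f],cv2.COLOR_BGR2HSV),lo,hi); m[290:]=0
    n,l,s,c=cv2.connectedComponentsWithStats(m); return [(c[i].round(1).tolist(),int(s[i,4]),s[i,:4].tolist()) for i in range(1,n) if s[i,4]>amin]
for f in im:
    print(f,'green',[b for b in blobs(f,(55,90,30),(80,255,255)) if b[1]>150])
    print(f,'yellow',blobs(f,(18,120,60),(32,255,255),30))
    print(f,'red',blobs(f,(0,150,60),(8,255,255),200))
def crop(f,x,y,w,h,k): return cv2.resize(im[f][y:y+h,x:x+w],None,fx=k,fy=k,interpolation=2)
o=np.zeros((600,800,3),np.uint8)
def put(c,x,y): o[y:y+c.shape[0],x:x+c.shape[1]]=c
put(crop('w3',210,40,80,110,2.73),0,0); 
put(crop('w4',285,85,80,110,2.73),220,0)
put(crop('w3',315,65,90,90,3.3),450,0)
put(crop('w4',380,110,90,80,3),0,302)
put(crop('w1',320,90,80,120,2.4),275,304)
put(crop('w2',460,140,105,110,2.6),475,304)
cv2.imwrite('pics/comp.png',o)
E
```

```text
w1 green [([89.2, 90.1], 1298, [70, 69, 40, 44]), ([277.4, 142.4], 634, [264, 128, 28, 29])]
w1 yellow []
w1 red []
w2 green [([261.4, 142.9], 1156, [243, 124, 38, 39]), ([431.4, 189.9], 523, [419, 178, 26, 25])]
w2 yellow []
w2 red []
w3 green [([459.5, 241.6], 688, [444, 228, 32, 28]), ([594.7, 277.2], 289, [584, 268, 22, 19])]
w3 yellow [([230.4, 95.1], 189, [220, 82, 23, 28]), ([247.6, 96.5], 88, [241, 83, 11, 26])]
w3 red [([454.7, 47.7], 276, [445, 29, 21, 36]), ([251.4, 94.7], 870, [222, 70, 49, 52])]
w4 green [([514.6, 271.5], 598, [500, 259, 30, 26])]
w4 yellow [([325.2, 11.0], 81, [316, 0, 16, 22]), ([324.9, 146.0], 595, [312, 132, 27, 29])]
w4 red [([302.2, 11.1], 555, [277, 0, 50, 24]), ([534.9, 101.7], 441, [521, 86, 30, 31]), ([323.7, 135.6], 830, [302, 116, 47, 48])]
```

View pics/comp.png

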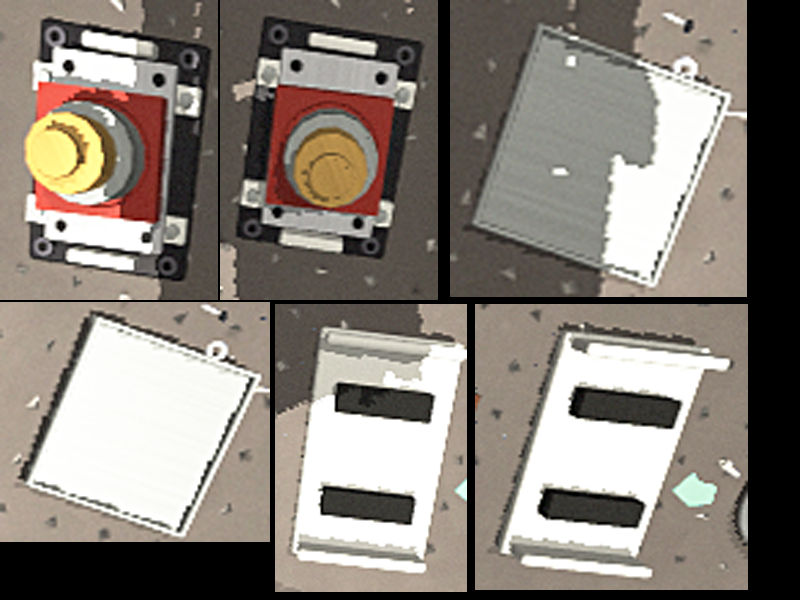

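```bash
cat > meas.py <<'E'
from h import *
def c3(x,y): return ('w3',210+x/2.73,40+y/2.73)
def c4(x,y): return ('w4',285+(x-220)/2.73,85+y/2.73)
def t3(x,y): return ('w3',315+(x-450)/3.3,65+y/3.3)
def t4(x,y): return ('w4',380+x/3,110+(y-302)/3)
def r1(x,y): return ('w1',320+(x-275)/2.4,90+(y-304)/2.4)
def r2(x,y): return ('w2',460+(x-475)/2.6,140+(y-304)/2.6)
P={}
def T(n,*o):
    x,e=tri(*o); P[n]=x; print(n,x.round(4),np.round(np.array(e)*1e3,1),[atz(*q,x0).round(4)[:2].tolist() for q in o for x0 in [Z.get(n[:2],.008)]])
Z=dict(kn=.108,ji=.008,pa=.045,tr=.013,re=.017,ho=.008)
T('knob',c3(57,150),c4(330,175))
for n,a,b in [('TL',(42,18),(265,17)),('TR',(210,45),(423,42)),('BL',(28,258),(237,237)),('BR',(185,280),(385,260))]: T('jig'+n,c3(*a),c4(*b))
for n,a,b in [('TL',(38,83),(275,85)),('TR',(167,84),(396,95)),('BL',(35,213),(265,208)),('BR',(160,222),(380,215))]: T('pad'+n,c3(*a),c4(*b))
for n,a,b in [('TL',(540,25),(93,314)),('TR',(730,95),(260,376)),('BL',(473,223),(25,485)),('BR',(655,285),(183,536))]: T('tray'+n,t3(*a),t4(*b))
T('restU',r1(385,402),r2(626,408)); T('restL',r1(367,505),r2(592,508))
T('holeS',('w1',89.2,90.1),('w2',261.4,142.9),('w3',459.5,241.6),('w4',514.6,271.5))
T('holeB',('w1',277.4,142.4),('w2',431.4,189.9),('w3',594.7,277.2))
yaw=lambda a,b: np.degrees(np.arctan2(*(P[a]-P[b])[[1,0]])).round(1)
for k in['jig','pad','tray']:
    print(k,np.mean([P[k+s] for s in['TL','TR','BL','BR']],0).round(4),'yaw',yaw(k+'TL',k+'BL'),yaw(k+'TR',k+'BR'),yaw(k+'TL',k+'TR')-90,yaw(k+'BL',k+'BR')-90)
print('carr',((P['restU']+P['restL'])/2).round(4),yaw('restU','restL'),np.linalg.norm(P['restU']-P['restL']))
E
python3 meas.py
```

```text
knob [0.5892 0.258  0.1046] [0.6 0.6] [[0.59, 0.2569], [0.5891, 0.2584]]
jigTL [0.6361 0.2983 0.0082] [0.1 0.1] [[0.6361, 0.2983], [0.636, 0.2983]]
jigTR [0.6428 0.2258 0.0068] [0.3 0.3] [[0.643, 0.2255], [0.6425, 0.226]]
jigBL [0.5335 0.2894 0.0101] [0.3 0.3] [[0.5328, 0.2901], [0.5333, 0.2894]]
jigBR [0.5402 0.2161 0.0105] [0.4 0.4] [[0.5402, 0.2162], [0.5392, 0.2158]]
padTL [0.61   0.2864 0.0404] [0.3 0.3] [[0.6096, 0.2851], [0.6106, 0.2862]]
padTR [0.6201 0.2353 0.0447] [1.5 1.5] [[0.6216, 0.2348], [0.6186, 0.2358]]
padBL [0.5591 0.2788 0.0467] [0.2 0.2] [[0.5591, 0.2792], [0.5585, 0.2789]]
padBR [0.567  0.2283 0.0406] [0.4 0.4] [[0.5679, 0.2275], [0.5674, 0.229]]
trayTL [0.6421 0.1564 0.0021] [0.2 0.2] [[0.641, 0.1571], [0.642, 0.1596]]
trayTR [0.6346 0.0825 0.013 ] [0.1 0.1] [[0.6345, 0.0825], [0.6347, 0.0825]]
trayBL [0.5659 0.1637 0.0096] [0.5 0.5] [[0.5667, 0.1637], [0.5659, 0.1648]]
trayBR [0.5603 0.0886 0.0126] [0.1 0.1] [[0.5604, 0.0886], [0.5603, 0.0888]]
restU [ 0.495  -0.383   0.0134] [0.1 0.1] [[0.4953, -0.3824], [0.4952, -0.3804]]
restL [ 0.4434 -0.3888  0.014 ] [0.1 0.1] [[0.444, -0.3882], [0.4443, -0.3865]]
holeS [ 0.4637 -0.0654  0.0108] [0.1 0.2 0.1 0.1] [[0.4633, -0.0634], [0.4633, -0.0652], [0.4627, -0.0671], [0.4624, -0.0678]]
holeB [ 0.4566 -0.2845  0.0108] [0.1 0.1 0.1] [[0.4562, -0.2843], [0.4561, -0.2857], [0.4553, -0.2879]]
jig [0.5881 0.2574 0.0089] yaw 4.9 5.4 5.299999999999997 5.200000000000003
pad [0.589  0.2572 0.0431] yaw 8.5 7.6 11.200000000000003 8.900000000000006
tray [0.6007 0.1228 0.0093] yaw -5.4 -4.6 -5.799999999999997 -4.200000000000003
carr [ 0.4692 -0.3859  0.0137] 6.4 0.05185613961951564
```

Call:
send_rows(
  moves=[
    [0.016,0.001,0,0.022,-1],
    [0.017,0.001,0,0.022,-1],
    [0,0,0.03,0,-1],
    [0,0,0.03,0,-1],
    [0,0,0.03,0,-1],
    [0,0,0.02,0,-1],
    [0,0,0,0,-1],
    [0,0,0,0,-1],
  ],
)

```text
clock: 4.1
ee_pos: [0.5887, 0.2606, 0.1494]
tcp_rot: [0.999, 0.049, -0.001, 0.0]
ft_force: [0.6, -1.0, 0.9]
gripper_width: 0.0853
gripper_force: 0.0
```

```bash
python3 - <<'E'
from h import *
rel([.589,.2575,.078])
E
```

```text
pos [0.5887 0.2606 0.1494] yaw 5.65 shift [0.0001 0.0031 0.0714] j [ 0.34  0.61  1.46 -0.    1.07  1.82] t 4.1 w 0.0853 F [ 0.6 -1.   0.9]
```

Call:
send_rows(
  moves=[
    [0,0.003,0.02,0,-1],
    [0,0,0.02,0,-1],
    [0,0,0.02,0,-1],
    [0,0,0.011,0,-1],
    [0,0,0,0,-0.3],
    [0,0,0,0,0],
    [0,0,0,0,1],
    [0,0,0,0,1],
  ],
  grip_force=30,
)

```text
clock: 4.77
ee_pos: [0.5897, 0.2597, 0.08]
tcp_rot: [0.999, 0.05, 0.001, -0.0]
ft_force: [0.3, 0.4, 0.8]
gripper_width: 0.0389
gripper_force: 0.0
```

Call:
send_rows(
  moves=[
    [0,0,0,0,1],
    [0,0,0,0,1],
    [0,0,0,0,1],
    [0,0,0,0,1],
  ],
)

```text
clock: 5.1
ee_pos: [0.5895, 0.2597, 0.0797]
tcp_rot: [0.999, 0.05, 0.001, -0.0]
ft_force: [0.2, -1.2, 6.4]
gripper_width: 0.0269
gripper_force: 29.2
```

```bash
python3 - <<'E'
from h import *
rel([.589,.2575,.078]); snap('wrist','w5'); snap('side','s5')
a=cv2.resize(cv2.imread('pics/w5.png')[80:380,160:480],None,fx=1.25,fy=1.25); b=cv2.resize(cv2.imread('pics/s5.png')[250:370,250:410],None,fx=2.4,fy=2.4)
o=np.zeros((400,800,3),np.uint8); o[:375,:400]=a; o[:288,400:784]=b; cv2.imwrite('pics/c5.png',o)
E
```

```text
pos [0.5895 0.2597 0.0797] yaw 5.76 shift [-0.0007  0.0021  0.0017] j [ 0.34  0.69  1.5  -0.    0.94  1.81] t 5.1 w 0.0269 F [ 0.2 -1.2  6.4]
```

View pics/c5.png

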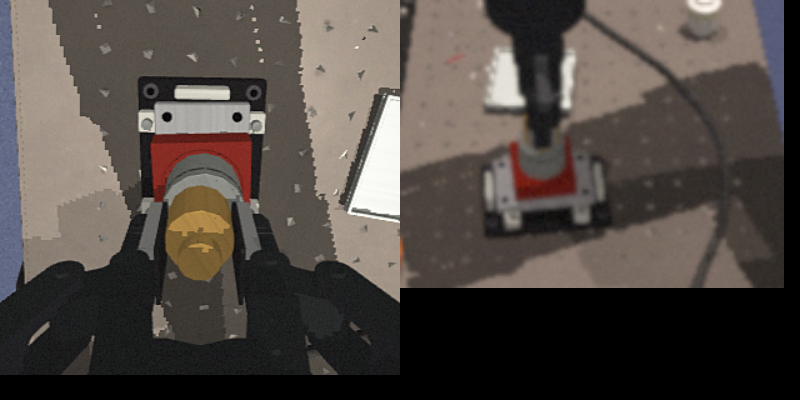

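Call:
send_rows(
  moves=[
    [0,0,-0.01,0,1],
    [0,0,-0.02,0,1],
    [0,0,-0.03,0,1],
    [0,0,-0.03,0,1],
    [0,0,-0.03,0,1],
    [0,0,-0.03,0,1],
  ],
)

```text
clock: 5.7
ee_pos: [0.5885, 0.2595, 0.2307]
tcp_rot: [0.999, 0.05, 0.0, -0.0]
ft_force: [-0.3, 0.1, -0.5]
gripper_width: 0.0267
gripper_force: 29.7
```

Call:
send_rows(
  moves=[
    [-0.006,0.016,0,0,1],
    [-0.012,0.033,0,0,1],
    [-0.012,0.033,0,0,1],
    [-0.012,0.033,0,0,1],
    [-0.012,0.033,0,0,1],
    [-0.012,0.033,0,0,1],
    [-0.012,0.033,0,0,1],
    [-0.012,0.033,0,0,1],
  ],
)

```text
clock: 6.37
ee_pos: [0.5233, 0.0033, 0.2292]
tcp_rot: [0.999, 0.05, 0.0, 0.0]
ft_force: [1.2, 0.4, -1.3]
gripper_width: 0.0266
gripper_force: 29.7
```

Call:
send_rows(
  moves=[
    [-0.012,0.033,0,0,1],
    [-0.012,0.033,0,0,1],
    [-0.012,0.033,0,0,1],
    [-0.012,0.033,0,0,1],
    [-0.012,0.033,0,0,1],
    [-0.012,0.033,0,0,1],
    [-0.012,0.033,0,0,1],
    [-0.006,0.033,0,0,1],
  ],
)

```text
clock: 7.03
ee_pos: [0.4598, -0.2685, 0.2293]
tcp_rot: [0.999, 0.05, 0.0, 0.0]
ft_force: [1.7, -0.5, -0.7]
gripper_width: 0.0265
gripper_force: 29.7
```

Call:
send_rows(
  moves=[
    [0,0.016,0,0,1],
    [0,0,0,0,1],
    [0,0,0,0,1],
  ],
)

```text
clock: 7.28
ee_pos: [0.4626, -0.283, 0.2286]
tcp_rot: [0.999, 0.05, 0.0, -0.0]
ft_force: [-0.1, 0.6, -1.6]
gripper_width: 0.0269
gripper_force: 29.8
```

```bash
python3 - <<'E'
from h import *
snap('wrist','w6'); rel([.4566,-.2845,.019]) 
E
```

```text
pos [ 0.4627 -0.2822  0.2285] yaw 5.76 shift [-0.0063  0.0017  0.2095] j [-0.63  0.34  1.68  0.    1.13  0.84] t 7.33 w 0.0266 F [-0.3  0.2 -1. ]
```

View pics/w6.png

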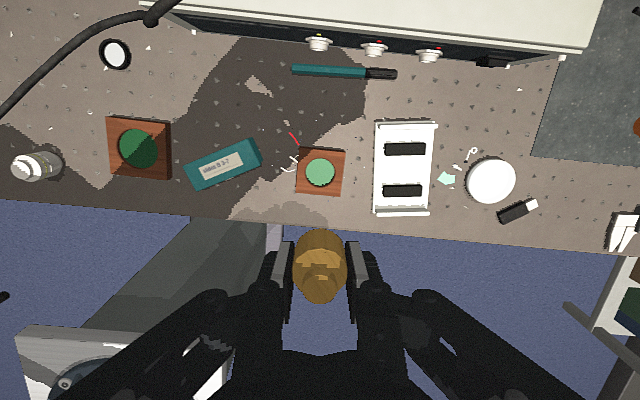

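Call:
send_rows(
  moves=[
    [-0.006,0.002,0.02,0,1],
    [0,0,0.035,0,1],
    [0,0,0.035,0,1],
    [0,0,0.035,0,1],
    [0,0,0.03,0,1],
    [0,0,0.02,0,1],
    [0,0,0.01,0,1],
    [0,0,0,0,1],
  ],
)

```text
clock: 8.0
ee_pos: [0.4564, -0.2839, 0.0419]
tcp_rot: [0.999, 0.051, -0.001, -0.001]
ft_force: [0.5, -0.4, 0.3]
gripper_width: 0.0264
gripper_force: 29.8
```

```bash
python3 - <<'E'
from h import *
rel([.4566,-.2845,.0175]) 
E
```

```text
pos [ 0.4564 -0.2839  0.0419] yaw 5.84 shift [0.0002 0.0007 0.0244] j [-0.64  0.6   1.81  0.    0.73  0.83] t 8.0 w 0.0264 F [ 0.5 -0.4  0.3]
```

Call:
send_rows(
  moves=[
    [0,0,0.012,0,1],
    [0,0,0.008,0,1],
    [0,0,0.004,0,1],
    [0,0,0,0,1],
    [0,0,0,0,1],
  ],
)

```text
clock: 8.42
ee_pos: [0.457, -0.2856, 0.0196]
tcp_rot: [0.999, 0.05, 0.0, 0.0]
ft_force: [-0.2, 0.1, -0.9]
gripper_width: 0.0267
gripper_force: 29.8
```

Call:
send_rows(
  moves=[
    [0,0,0,0,0.1],
    [0,0,0,0,-0.1],
    [0,0,0,0,-0.2],
    [0,0,0,0,-0.2],
    [0,0,-0.015,0,-0.2],
    [0,0,-0.03,0,-0.2],
    [0,0,-0.03,0,-0.2],
    [0,0,-0.03,0,-0.2],
  ],
)

```text
clock: 9.08
ee_pos: [0.4566, -0.2853, 0.1255]
tcp_rot: [0.999, 0.05, -0.0, -0.0]
ft_force: [0.6, -1.4, -0.1]
gripper_width: 0.0515
gripper_force: 0.0
```

Call:
send_rows(
  moves=[
    [0,0,-0.03,0,-1],
    [0,0,-0.03,0,-1],
    [0,0,-0.03,0,-1],
    [0,0,-0.015,0,-1],
    [0,0,0,0,-1],
  ],
)

```text
clock: 9.5
ee_pos: [0.458, -0.2863, 0.2331]
tcp_rot: [0.999, 0.05, 0.002, 0.002]
ft_force: [-0.2, -0.7, 0.5]
gripper_width: 0.0855
gripper_force: 0.0
```

```bash
python3 - <<'E'
from h import *
rel([.589,.2575,.23]); snap('wrist','w7'); cv2.imwrite('pics/w7c.png',cv2.resize(cv2.imread('pics/w7.png')[90:250,250:450],None,fx=2.5,fy=2.5))
E
```

```text
pos [ 0.458  -0.2863  0.2331] yaw 5.76 shift [ 0.1849 -0.528   0.0017] j [-0.64  0.33  1.68  0.    1.13  0.83] t 9.5 w 0.0855 F [-0.2 -0.7  0.5]
```

View pics/w7c.png

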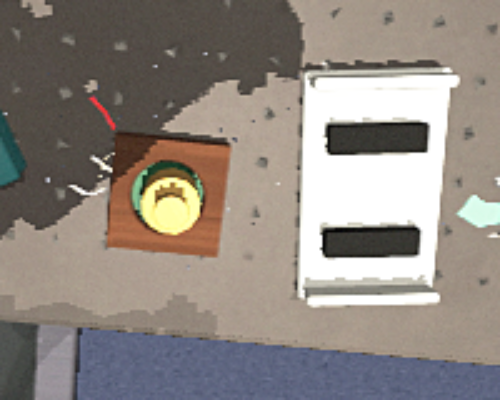

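Call:
send_rows(
  moves=[
    [0.006,-0.017,0,0,-1],
    [0.012,-0.034,0,0,-1],
    [0.012,-0.034,0,0,-1],
    [0.012,-0.034,0,0,-1],
    [0.012,-0.034,0,0,-1],
    [0.012,-0.034,0,0,-1],
    [0.012,-0.034,0,0,-1],
    [0.012,-0.034,0,0,-1],
  ],
)

```text
clock: 10.22
ee_pos: [0.5203, -0.0209, 0.2279]
tcp_rot: [0.999, 0.05, -0.001, -0.0]
ft_force: [0.4, -0.5, -0.4]
gripper_width: 0.0855
gripper_force: 0.0
```

Call:
send_rows(
  moves=[
    [0.012,-0.034,0,0,-1],
    [0.012,-0.034,0,0,-1],
    [0.012,-0.034,0,0,-1],
    [0.012,-0.034,0,0,-1],
    [0.012,-0.034,0,0,-1],
    [0.012,-0.034,0,0,-1],
    [0.012,-0.034,0,0,-1],
    [0.011,-0.034,0,0,-1],
  ],
)

```text
clock: 10.88
ee_pos: [0.5877, 0.2591, 0.2275]
tcp_rot: [0.999, 0.05, -0.001, 0.0]
ft_force: [0.6, -0.2, -1.0]
gripper_width: 0.0854
gripper_force: 0.0
```

Call:
send_rows(
  moves=[
    [0,0,0.03,0,-1],
    [0,0,0.03,0,-1],
    [0,0,0.03,0,-1],
    [0,0,0,0,-1],
    [0,0,0,0,-1],
  ],
)

```text
clock: 11.3
ee_pos: [0.587, 0.257, 0.1375]
tcp_rot: [0.999, 0.05, -0.002, 0.001]
ft_force: [-0.0, -1.1, 1.4]
gripper_width: 0.0853
gripper_force: 0.0
```

```bash
python3 - <<'E'
from h import *
rel([.589,.2585,.053]); snap('wrist','w8'); 
print(proj('w8',[.589,.2585,.075]),proj('w8',[.589,.2585,.043]))
cv2.imwrite('pics/w8c.png',cv2.resize(cv2.imread('pics/w8.png')[100:300,200:440],None,fx=2.5,fy=2.5))
E
```

```text
pos [0.587  0.257  0.1375] yaw 5.76 shift [ 0.0025 -0.0014  0.0845] j [ 0.34  0.62  1.48 -0.    1.05  1.81] t 11.3 w 0.0853 F [-0.  -1.1  1.4]
[317.22265475 210.3264577 ] [317.42909289 196.40225663]
```

View pics/w8c.png

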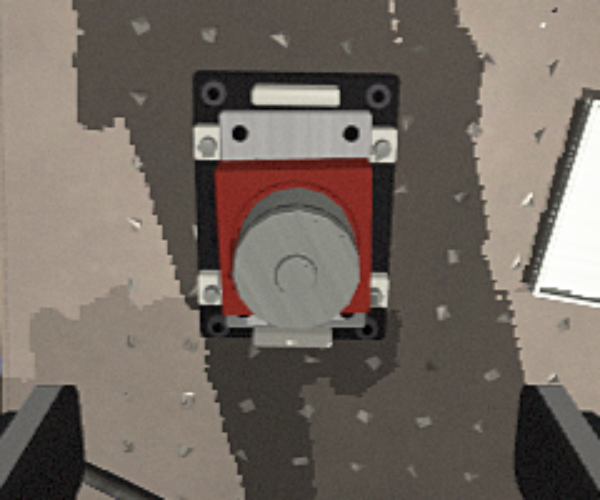

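Call:
send_rows(
  moves=[
    [0.002,-0.001,0.02,0,-1],
    [0,0,0.025,0,-1],
    [0,0,0.025,0,-1],
    [0,0,0.014,0,-1],
    [0,0,0,0,-0.2],
    [0,0,0,0,0],
    [0,0,0,0,1],
    [0,0,0,0,1],
  ],
  grip_force=45,
)

```text
clock: 12.02
ee_pos: [0.5909, 0.2589, 0.0573]
tcp_rot: [0.999, 0.05, 0.001, -0.0]
ft_force: [0.8, -4.5, 3.6]
gripper_width: 0.0389
gripper_force: 3.3
```

Call:
send_rows(
  moves=[
    [0,0,0,0,1],
    [0,0,0,0,1],
    [0,0,0,0,1],
    [0,0,0,0,1],
  ],
)

```text
clock: 12.35
ee_pos: [0.591, 0.2589, 0.0575]
tcp_rot: [0.999, 0.05, 0.001, -0.0]
ft_force: [-1.0, -1.2, 8.6]
gripper_width: 0.0364
gripper_force: 44.2
```

Call:
send_rows(
  moves=[
    [0,0,-0.01,0,1],
    [0,0,-0.02,0,1],
    [0,0,-0.03,0,1],
    [0,0,-0.03,0,1],
    [0,0,-0.03,0,1],
    [0,0,-0.03,0,1],
    [0,0,-0.03,0,1],
    [0,0,0,0,1],
  ],
)

```text
clock: 13.02
ee_pos: [0.5919, 0.2594, 0.2431]
tcp_rot: [0.999, 0.05, 0.005, -0.001]
ft_force: [1.3, 0.2, -1.7]
gripper_width: 0.0358
gripper_force: 45.9
```

```bash
python3 - <<'E'
from h import *
rel([.4637,-.0655,.23]); snap('wrist','w9')
E
```

```text
pos [0.5919 0.2594 0.2431] yaw 5.77 shift [-0.1603  0.3104  0.0107] j [0.34 0.51 1.38 0.   1.24 1.81] t 13.02 w 0.0358 F [ 1.3  0.2 -1.7]
```

Call:
send_rows(
  moves=[
    [-0.008,0.016,0,0,1],
    [-0.016,0.031,0,0,1],
    [-0.016,0.031,0,0,1],
    [-0.016,0.031,0,0,1],
    [-0.016,0.031,0,0,1],
    [-0.016,0.031,0,0,1],
    [-0.016,0.031,0,0,1],
    [-0.016,0.031,0,0,1],
  ],
)

```text
clock: 13.73
ee_pos: [0.4923, 0.0135, 0.2345]
tcp_rot: [0.999, 0.05, -0.001, -0.0]
ft_force: [0.6, -0.5, -3.9]
gripper_width: 0.0364
gripper_force: 45.8
```

Call:
send_rows(
  moves=[
    [-0.016,0.031,0,0,1],
    [-0.016,0.031,0,0,1],
    [-0.007,0.015,0,0,1],
    [0,0,0.03,0,1],
    [0,0,0.04,0,1],
    [0,0,0.04,0,1],
    [0,0,0.03,0,1],
    [0,0,0.03,0,1],
  ],
)

```text
clock: 14.4
ee_pos: [0.4615, -0.0655, 0.0631]
tcp_rot: [0.999, 0.05, -0.001, -0.0]
ft_force: [0.2, -0.4, -3.3]
gripper_width: 0.0359
gripper_force: 45.9
```

Call:
send_rows(
  moves=[
    [0,0,0,0,1],
    [0,0,0,0,1],
  ],
)

```text
clock: 14.57
ee_pos: [0.4617, -0.0655, 0.0646]
tcp_rot: [0.999, 0.05, -0.002, -0.001]
ft_force: [-0.1, -0.4, -2.0]
gripper_width: 0.036
gripper_force: 46.8
```

```bash
python3 - <<'E'
from h import *
rel([.465,-.0655,.023]); snap('wrist','w10')
E
```

```text
pos [ 0.4617 -0.0655  0.0646] yaw 5.76 shift [0.0034 0.0004 0.0416] j [-0.24  0.47  1.99 -0.    0.69  1.23] t 14.57 w 0.036 F [-0.1 -0.4 -2. ]
```

Call:
send_rows(
  moves=[
    [0.003,0,0.015,0,1],
    [0,0,0.012,0,1],
    [0,0,0.008,0,1],
    [0,0,0.004,0,1],
    [0,0,0,0,1],
    [0,0,0,0,1],
  ],
)

```text
clock: 15.12
ee_pos: [0.4663, -0.0656, 0.0271]
tcp_rot: [0.999, 0.05, 0.001, 0.0]
ft_force: [0.8, -0.3, -2.9]
gripper_width: 0.0357
gripper_force: 47.1
```

```bash
python3 - <<'E'
from h import *
rel([.465,-.0655,.0225]);snap('wrist','w11')
cv2.imwrite('pics/w11c.png',cv2.resize(cv2.imread('pics/w11.png')[100:350,180:460],None,fx=2.3,fy=2.3))
E
```

```text
pos [ 0.4663 -0.0656  0.0271] yaw 5.76 shift [-0.0013 -0.0002  0.0046] j [-0.24  0.55  1.99 -0.    0.6   1.23] t 15.12 w 0.0357 F [ 0.8 -0.3 -2.9]
```

View pics/w11c.png

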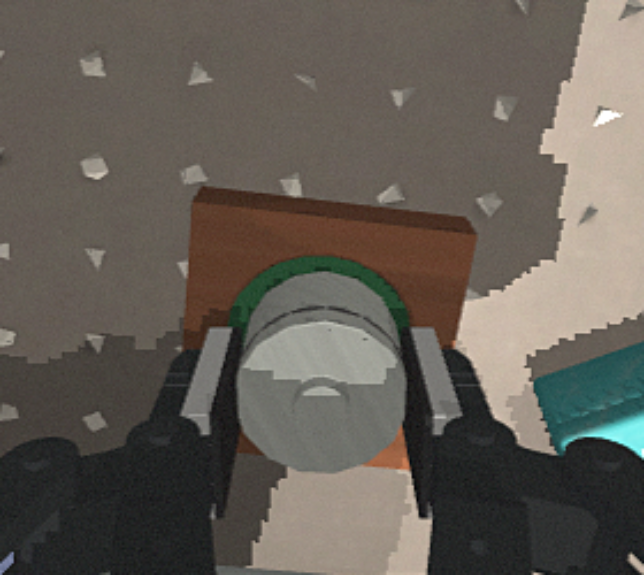

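Call:
send_rows(
  moves=[
    [0,0,0.003,0,1],
    [0,0,0,0,1],
    [0,0,0,0,1],
  ],
)

```text
clock: 15.42
ee_pos: [0.4659, -0.0655, 0.0234]
tcp_rot: [0.999, 0.05, 0.0, 0.0]
ft_force: [0.0, 0.1, -3.0]
gripper_width: 0.0357
gripper_force: 47.1
```

Call:
send_rows(
  moves=[
    [0,0,0.0015,0,1],
    [0,0,0,0,1],
    [0,0,0,0,1],
  ],
)

```text
clock: 15.67
ee_pos: [0.466, -0.0656, 0.0225]
tcp_rot: [0.999, 0.05, 0.0, 0.0]
ft_force: [-4.2, -0.5, 10.0]
gripper_width: 0.0357
gripper_force: 48.4
```

Call:
send_rows(
  moves=[
    [0,0,0,0,0],
    [0,0,0,0,-0.2],
    [0,0,0,0,-0.2],
    [0,0,0,0,-0.2],
    [0,0,-0.015,0,-0.2],
    [0,0,-0.03,0,-0.2],
    [0,0,-0.035,0,-0.2],
    [0,0,-0.035,0,-0.2],
  ],
)

```text
clock: 16.33
ee_pos: [0.4653, -0.0653, 0.1378]
tcp_rot: [0.999, 0.05, -0.001, -0.0]
ft_force: [0.5, -0.6, -0.7]
gripper_width: 0.051
gripper_force: 0.0
```

Call:
send_rows(
  moves=[
    [0,0,-0.035,0,-1],
    [0,0,-0.035,0,-1],
    [0,0,0,0,-1],
  ],
)

```text
clock: 16.58
ee_pos: [0.4684, -0.066, 0.2128]
tcp_rot: [0.999, 0.05, 0.005, 0.001]
ft_force: [0.7, -0.1, 1.1]
gripper_width: 0.084
gripper_force: 0.0
```

```bash
python3 - <<'E'
from h import *
rel([.589,.2575,.16]); snap('wrist','w12')
E
```

```text
pos [ 0.4684 -0.066   0.2128] yaw 5.77 shift [ 0.152  -0.3099  0.0532] j [-0.24  0.23  1.87  0.    1.03  1.23] t 16.58 w 0.084 F [ 0.7 -0.1  1.1]
```

Call:
send_rows(
  moves=[
    [0.007,-0.015,0,0,-1],
    [0.015,-0.031,0,0,-1],
    [0.015,-0.031,0,0,-1],
    [0.015,-0.031,0,0,-1],
    [0.015,-0.031,0,0,-1],
    [0.015,-0.031,0,0,-1],
    [0.015,-0.031,0,0,-1],
    [0.015,-0.031,0,0,-1],
  ],
)

```text
clock: 17.3
ee_pos: [0.5538, 0.1783, 0.2053]
tcp_rot: [0.999, 0.05, -0.001, 0.0]
ft_force: [0.6, 0.0, 0.3]
gripper_width: 0.0855
gripper_force: 0.0
```

Call:
send_rows(
  moves=[
    [0.015,-0.031,0,0,-1],
    [0.015,-0.031,0,0,-1],
    [0.01,-0.016,0,0,-1],
    [0,0,0.03,0,-1],
    [0,0,0.035,0,-1],
    [0,0,0.03,0,-1],
    [0,0,0,0,-1],
    [0,0,0,0,-1],
  ],
)

```text
clock: 17.97
ee_pos: [0.585, 0.2579, 0.1101]
tcp_rot: [0.999, 0.05, -0.002, 0.001]
ft_force: [0.2, 0.1, 1.2]
gripper_width: 0.085
gripper_force: 0.0
```

```bash
python3 - <<'E'
from h import *
rel([.589,.2575,.028]); snap('wrist','w13')
m=cv2.inRange(cv2.cvtColor(cv2.imread('pics/w13.png'),cv2.COLOR_BGR2HSV),(0,150,40),(10,255,255)); n,l,s,c=cv2.connectedComponentsWithStats(m); i=[j for j in range(1,n) if s[j,4]>200]
for j in i:
  r=cv2.minAreaRect(np.argwhere(l==j)[:,::-1].astype(np.float32)); print(s[j],r)
  if r[0][1]>60: print([atz('w13',*p,.045).round(4) for p in cv2.boxPoints(r)])
print(proj('w13',[.589,.2575,.045]))
E
```

```text
pos [0.585  0.2579 0.1101] yaw 5.76 shift [0.0043 0.0007 0.0821] j [0.34 0.65 1.5  0.   1.   1.81] t 17.97 w 0.085 F [0.2 0.1 1.2]
[ 209    0   81   28 1227] ((249.0, 13.5), (27.0, 80.0), 90.0)
[ 283  169   71   70 4707] ((318.0, 203.5), (69.0, 70.0), 90.0)
[array([0.6146, 0.2863, 0.045 ]), array([0.6196, 0.2372, 0.045 ]), array([0.5663, 0.2299, 0.045 ]), array([0.5609, 0.283 , 0.045 ])]
[320.00399558 206.75817157]
```

Call:
send_rows(
  moves=[
    [0.005,0,0.02,0,-1],
    [0,0,0.025,0,-1],
    [0,0,0.02,0,-1],
    [0,0,0.012,0,-1],
    [0,0,0,0,-1],
    [0,0,0,0,-1],
  ],
)

```text
clock: 18.52
ee_pos: [0.5916, 0.2589, 0.0362]
tcp_rot: [0.999, 0.05, 0.001, -0.0]
ft_force: [-0.1, 0.4, 0.5]
gripper_width: 0.0853
gripper_force: 0.0
```

```bash
python3 - <<'E'
from h import *
rel([.5895,.2585,.028])
E
```

```text
pos [0.5916 0.2589 0.0362] yaw 5.76 shift [-0.0022  0.0002  0.0082] j [0.34 0.76 1.51 0.   0.87 1.81] t 18.52 w 0.0853 F [-0.1  0.4  0.5]
```

Call:
send_rows(
  moves=[
    [-0.002,0,0.007,0,-1],
    [0,0,0,0,-0.6],
    [0,0,0,0,-0.4],
    [0,0,0,0,-0.3],
    [0,0,0,0,0],
    [0,0,0,0,1],
    [0,0,0,0,1],
    [0,0,0,0,1],
  ],
  grip_force=30,
)

```text
clock: 19.18
ee_pos: [0.5894, 0.2586, 0.0286]
tcp_rot: [0.999, 0.05, 0.001, -0.0]
ft_force: [-1.5, -1.1, 6.6]
gripper_width: 0.0495
gripper_force: 31.4
```

Call:
send_rows(
  moves=[
    [0,0,0,0,1],
    [0,0,-0.004,0,1],
    [0,0,-0.006,0,1],
    [0,0,-0.01,0,1],
  ],
)

```text
clock: 19.52
ee_pos: [0.5884, 0.2584, 0.0477]
tcp_rot: [0.999, 0.05, -0.001, 0.0]
ft_force: [0.3, -0.1, -2.1]
gripper_width: 0.0495
gripper_force: 31.4
```

```bash
python3 - <<'E'
from h import *
rel([.601,.123,.12]); snap('wrist','w14');snap('side','s14')
a=cv2.resize(cv2.imread('pics/w14.png')[120:360,180:460],None,fx=1.4,fy=1.4); b=cv2.resize(cv2.imread('pics/s14.png')[250:370,250:410],None,fx=2.4,fy=2.4)
o=np.zeros((400,800,3),np.uint8); o[:336,:392]=a; o[:288,400:784]=b; cv2.imwrite('pics/c14.png',o)
E
```

```text
pos [0.5884 0.2584 0.0477] yaw 5.77 shift [-0.0012  0.136  -0.0723] j [0.34 0.74 1.52 0.   0.89 1.81] t 19.52 w 0.0495 F [ 0.3 -0.1 -2.1]
```

View pics/c14.png

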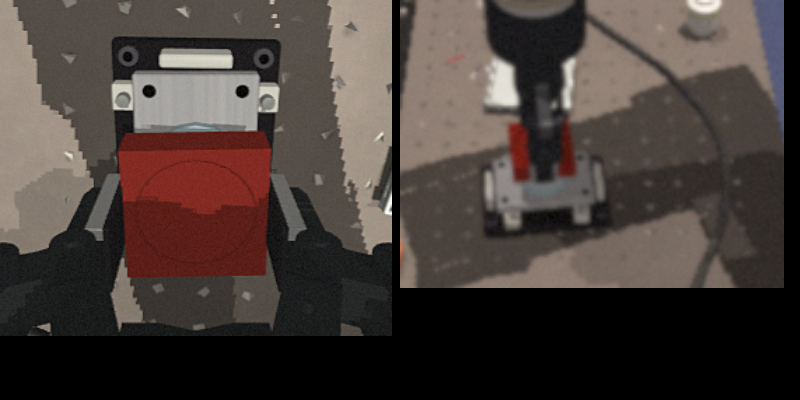

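Call:
send_rows(
  moves=[
    [0,0,-0.02,0,1],
    [0,0,-0.025,0,1],
    [0,0,-0.03,0,1],
    [0,0.017,0,0,1],
    [0,0.034,0,0,1],
    [0,0.034,0,0,1],
    [0,0.034,0,0,1],
    [0,0.017,0,0,1],
  ],
)

```text
clock: 20.28
ee_pos: [0.6027, 0.12, 0.123]
tcp_rot: [0.999, 0.05, 0.0, 0.0]
ft_force: [-0.4, 0.2, -0.4]
gripper_width: 0.0492
gripper_force: 31.6
```

Call:
send_rows(
  moves=[
    [0,0,0,0.03,1],
    [0,0,0,0.03,1],
    [0,0,0,0,1],
  ],
)

```text
clock: 20.53
ee_pos: [0.6026, 0.1228, 0.1229]
tcp_rot: [0.999, -0.046, 0.0, -0.0]
ft_force: [-0.2, -0.6, -0.6]
gripper_width: 0.0493
gripper_force: 31.6
```

```bash
python3 - <<'E'
from h import *
rel([.601,.123,.012]); snap('wrist','w15')
print(tri(('w3',432,140),('w4',506,182)), tri(('w3',472,152),('w4',545,195)))
E
```

```text
pos [0.6026 0.1228 0.1229] yaw -5.32 shift [-1.700e-03 -1.000e-04  1.109e-01] j [0.13 0.59 1.57 0.   0.98 1.79] t 20.53 w 0.0493 F [-0.2 -0.6 -0.6]
(array([0.59445343, 0.04678466, 0.06975841]), [np.float64(0.0010132429784603654), np.float64(0.00101324297846001)]) (array([0.59253154, 0.00490619, 0.0801901 ]), [np.float64(0.0004898210631367428), np.float64(0.0004898210631368695)])
```

Call:
send_rows(
  moves=[
    [-0.002,0,0.02,0,1],
    [0,0,0.025,0,1],
    [0,0,0.025,0,1],
    [0,0,0.02,0,1],
    [0,0,0.013,0,1],
    [0,0,0,0,1],
    [0,0,0,0,1],
  ],
)

```text
clock: 21.17
ee_pos: [0.6006, 0.1236, 0.0199]
tcp_rot: [0.999, -0.043, -0.0, 0.0]
ft_force: [-0.4, 0.4, -0.3]
gripper_width: 0.0491
gripper_force: 31.6
```

```bash
python3 - <<'E'
from h import *
rel([.601,.123,.0115])
E
```

```text
pos [0.6006 0.1236 0.0199] yaw -4.94 shift [0.0004 0.0005 0.0084] j [ 0.13  0.74  1.61 -0.    0.8   1.78] t 21.17 w 0.0491 F [-0.4  0.4 -0.3]
```

Call:
send_rows(
  moves=[
    [0,0,0.005,0,1],
    [0,0,0,0,1],
    [0,0,0,0,1],
  ],
)

```text
clock: 21.42
ee_pos: [0.601, 0.1235, 0.0155]
tcp_rot: [0.999, -0.044, 0.001, -0.0]
ft_force: [-0.0, -0.4, -0.5]
gripper_width: 0.0494
gripper_force: 31.6
```

Call:
send_rows(
  moves=[
    [0,0,0.002,0,1],
    [0,0,0,0,1],
    [0,0,0,0,1],
  ],
)

```text
clock: 21.67
ee_pos: [0.6006, 0.1234, 0.013]
tcp_rot: [0.999, -0.044, 0.0, -0.0]
ft_force: [0.2, 0.4, -1.2]
gripper_width: 0.0498
gripper_force: 31.6
```

Call:
send_rows(
  moves=[
    [0,0,0.002,0,1],
    [0,0,0,0,1],
    [0,0,0,0,1],
  ],
)

```text
clock: 21.92
ee_pos: [0.6005, 0.1234, 0.0107]
tcp_rot: [0.999, -0.044, -0.0, 0.0]
ft_force: [0.2, 0.3, -0.7]
gripper_width: 0.0496
gripper_force: 31.6
```

Call:
send_rows(
  moves=[
    [0,0,0.0015,0,1],
    [0,0,0,0,1],
    [0,0,0,0,1],
  ],
)

```text
clock: 22.17
ee_pos: [0.6005, 0.1234, 0.0092]
tcp_rot: [0.999, -0.044, -0.0, 0.0]
ft_force: [0.6, -0.2, -1.2]
gripper_width: 0.0496
gripper_force: 31.6
```

Call:
send_rows(
  moves=[
    [0,0,0,0,-0.3],
    [0,0,0,0,-0.4],
    [0,0,0,0,-0.4],
    [0,0,0,0,-0.4],
    [0,0,-0.015,0,-0.4],
    [0,0,-0.03,0,-0.4],
    [0,0,-0.03,0,-0.4],
    [0,0,-0.03,0,-0.4],
  ],
)

```text
clock: 22.83
ee_pos: [0.6004, 0.1233, 0.1155]
tcp_rot: [0.999, -0.044, -0.0, 0.0]
ft_force: [0.2, -0.6, 0.3]
gripper_width: 0.0599
gripper_force: 0.0
```

Call:
send_rows(
  moves=[
    [0,0,-0.02,0,-1],
    [0,0,0,-0.03,-1],
    [0,0,0,-0.03,-1],
    [0,0,0,0,-1],
  ],
)

```text
clock: 23.17
ee_pos: [0.6007, 0.1234, 0.1349]
tcp_rot: [0.999, 0.052, 0.0, -0.0]
ft_force: [-0.1, -0.9, -0.0]
gripper_width: 0.0855
gripper_force: 0.0
```

```bash
cat > red.py <<'E'
from h import *
def quad(f,lo,hi,z,roi,amin=200):
    m=cv2.inRange(cv2.cvtColor(cv2.imread(f'pics/{f}.png'),cv2.COLOR_BGR2HSV),lo,hi); n,l,s,c=cv2.connectedComponentsWithStats(m)
    for j in range(1,n):
        if s[j,4]<amin: continue
        r=cv2.minAreaRect(np.argwhere(l==j)[:,::-1].astype(np.float32)); Q=np.array([atz(f,*p,z) for p in cv2.boxPoints(r)])
        if np.hypot(*(Q.mean(0)[:2]-roi))<.05: print(f,'centre',Q.mean(0).round(4),'corners',Q[:,:2].round(4).tolist())
E
python3 - <<'E'
from red import *
rel([.588,.2575,.1]); snap('wrist','w16'); quad('w16',(0,150,40),(10,255,255),.024,[.6,.123])
E
```

```text
pos [0.6007 0.1234 0.1349] yaw 6.0 shift [ 0.0013 -0.1347  0.0349] j [ 0.13  0.57  1.57 -0.    1.    1.59] t 23.17 w 0.0855 F [-0.1 -0.9 -0. ]
w16 centre [0.6017 0.1232 0.024 ] corners [[0.5772, 0.1504], [0.6297, 0.1459], [0.6265, 0.0974], [0.5733, 0.0989]]
```

Call:
send_rows(
  moves=[
    [0,-0.017,0,0,-1],
    [0,-0.034,0,0,-1],
    [0,-0.034,0,0,-1],
    [0,-0.034,0,0,-1],
    [0,-0.016,0,0,-1],
    [0,0,0,0,-1],
    [0,0,0,0,-1],
  ],
)

```text
clock: 23.8
ee_pos: [0.5868, 0.2578, 0.1339]
tcp_rot: [0.999, 0.05, -0.0, 0.0]
ft_force: [0.7, -0.7, -0.2]
gripper_width: 0.0852
gripper_force: 0.0
```

```bash
python3 - <<'E'
from h import *
rel([.588,.2575,.012]); snap('wrist','w17'); 
for z,p in [(.024,[.588,.2575]),]: print(proj('w17',[*p,z]))
cv2.imwrite('pics/w17c.png',cv2.resize(cv2.imread('pics/w17.png')[100:300,200:440],None,fx=2.5,fy=2.5))
E
```

```text
pos [0.5868 0.2578 0.1339] yaw 5.73 shift [0.0012 0.0004 0.1219] j [ 0.34  0.62  1.48 -0.    1.04  1.81] t 23.8 w 0.0852 F [ 0.7 -0.7 -0.2]
[319.49984602 192.34881519]
```

View pics/w17c.png

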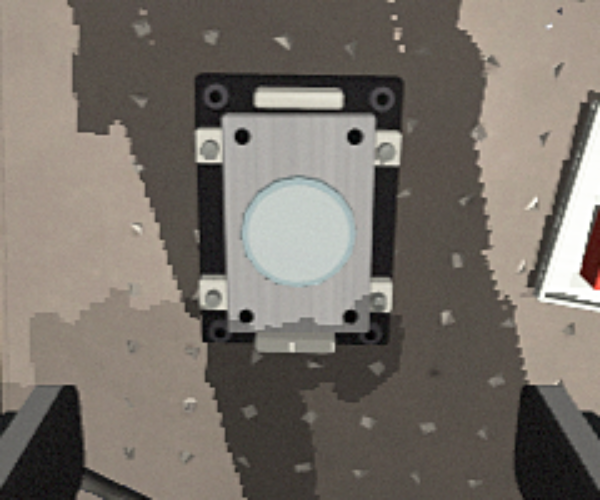

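Call:
send_rows(
  moves=[
    [0.001,0,0.02,0.003,-1],
    [0,0,0.03,0,-1],
    [0,0,0.03,0,-1],
    [0,0,0.02,0,-1],
    [0,0,0.01,0,-1],
    [0,0,0,0,-1],
    [0,0,0,0,-1],
  ],
)

```text
clock: 24.43
ee_pos: [0.5886, 0.2571, 0.0249]
tcp_rot: [0.999, 0.045, 0.0, -0.0]
ft_force: [-0.4, 1.2, 0.3]
gripper_width: 0.0853
gripper_force: 0.0
```

```bash
python3 - <<'E'
from h import *
rel([.588,.2575,.0105])
E
```

```text
pos [0.5886 0.2571 0.0249] yaw 5.14 shift [-0.0006 -0.0005  0.0144] j [ 0.34  0.77  1.52 -0.    0.85  1.82] t 24.43 w 0.0853 F [-0.4  1.2  0.3]
```

Call:
send_rows(
  moves=[
    [0,0,0.008,0,-1],
    [0,0,0.005,0,-1],
    [0,0,0,0,-1],
    [0,0,0,0,-0.6],
    [0,0,0,0,-0.4],
    [0,0,0,0,-0.3],
  ],
  grip_force=35,
)

```text
clock: 24.93
ee_pos: [0.5882, 0.258, 0.0117]
tcp_rot: [0.999, 0.046, 0.0, -0.0]
ft_force: [0.2, 0.4, 0.3]
gripper_width: 0.0555
gripper_force: 0.0
```

```bash
python3 - <<'E'
from h import *
rel([.588,.2575,.0105])
E
```

```text
pos [0.5882 0.258  0.0117] yaw 5.23 shift [-0.0002  0.0004  0.0012] j [0.34 0.79 1.53 0.   0.83 1.82] t 24.93 w 0.0555 F [0.2 0.4 0.3]
```

Good; down 1 mm, close and lift slightly.

Call:
send_rows(
  moves=[
    [0,0,0.001,0,-0.3],
    [0,0,0,0,-0.2],
    [0,0,0,0,0],
    [0,0,0,0,1],
    [0,0,0,0,1],
    [0,0,0,0,1],
    [0,0,0,0,1],
  ],
)

```text
clock: 25.52
ee_pos: [0.5882, 0.2579, 0.0107]
tcp_rot: [0.999, 0.046, 0.0, -0.0]
ft_force: [-1.9, -0.2, 5.1]
gripper_width: 0.051
gripper_force: 36.7
```

Call:
send_rows(
  moves=[
    [0,0,-0.003,0,1],
    [0,0,-0.005,0,1],
    [0,0,-0.007,0,1],
    [0,0,-0.01,0,1],
    [0,0,-0.01,0,1],
    [0,0,0,0,1],
  ],
)

```text
clock: 26.02
ee_pos: [0.5893, 0.2582, 0.0481]
tcp_rot: [0.999, 0.046, 0.002, -0.001]
ft_force: [0.8, 0.9, -1.1]
gripper_width: 0.0513
gripper_force: 36.9
```

```bash
python3 - <<'E'
from h import *
rel([.4692,-.386,.2]); snap('wrist','w18')
# disc / plate visible extents in wrist image before & after lift
for f in['w17','w18']:
    im=cv2.cvtColor(cv2.imread(f'pics/{f}.png'),cv2.COLOR_BGR2HSV)
    m=cv2.inRange(im,(80,15,120),(110,120,255)); n,l,s,c=cv2.connectedComponentsWithStats(m); j=1+np.argmax(s[1:,4]); print(f,s[j],c[j])
    if f=='w18':
        e,(a,b),ang=cv2.fitEllipse(cv2.findContours((l==j).astype(np.uint8),0,1)[0][0]); print(e,a,b,ang,[ (z,atz(f,*e,z).round(4)) for z in(.055,.06,.065)])
E
```

```text
pos [0.5893 0.2582 0.0481] yaw 5.22 shift [-0.1776  0.6305 -0.1532] j [0.34 0.73 1.52 0.   0.89 1.82] t 26.02 w 0.0513 F [ 0.8  0.9 -1.1]
w17 [296 171  46  44 355] [318.47042254 190.65633803]
w18 [ 278  233   84   77 1131] [320.07427056 264.89301503]
(319.4971008300781, 271.6630859375) 74.09945678710938 81.09647369384766 85.56233978271484 [(0.055, array([0.5843, 0.2575, 0.055 ])), (0.06, array([0.5874, 0.2578, 0.06  ])), (0.065, array([0.5905, 0.2581, 0.065 ]))]
```

Call:
send_rows(
  moves=[
    [0,0,-0.01,0,1],
    [0,0,-0.02,0,1],
    [0,0,-0.025,0,1],
    [0,0,-0.025,0,1],
    [0,0,-0.025,0,1],
    [0,0,-0.02,0,1],
    [0,0,-0.01,0,1],
    [-0.003,0.01,0,0,1],
  ],
)

```text
clock: 26.73
ee_pos: [0.5868, 0.2487, 0.1826]
tcp_rot: [0.999, 0.046, 0.002, -0.001]
ft_force: [1.2, 1.1, -1.1]
gripper_width: 0.0505
gripper_force: 36.9
```

Call:
send_rows(
  moves=[
    [-0.006,0.02,0,0,1],
    [-0.009,0.032,0,0,1],
    [-0.009,0.032,0,0,1],
    [-0.009,0.032,0,0,1],
    [-0.009,0.032,0,0,1],
    [-0.009,0.032,0,0,1],
    [-0.009,0.032,0,0,1],
    [-0.009,0.032,0,0,1],
  ],
)

```text
clock: 27.4
ee_pos: [0.5377, -0.0036, 0.1788]
tcp_rot: [0.999, 0.046, -0.001, -0.0]
ft_force: [0.7, 0.1, -1.1]
gripper_width: 0.0508
gripper_force: 36.9
```

Call:
send_rows(
  moves=[
    [-0.009,0.032,0,0,1],
    [-0.009,0.032,0,0,1],
    [-0.009,0.032,0,0,1],
    [-0.009,0.032,0,0,1],
    [-0.009,0.032,0,0,1],
    [-0.009,0.032,0,0,1],
    [-0.009,0.032,0,0,1],
    [-0.009,0.032,0,0,1],
  ],
)

```text
clock: 28.07
ee_pos: [0.4892, -0.2646, 0.1788]
tcp_rot: [0.999, 0.045, -0.001, -0.001]
ft_force: [0.9, -0.1, -0.2]
gripper_width: 0.0511
gripper_force: 36.9
```

Call:
send_rows(
  moves=[
    [-0.009,0.032,0,0,1],
    [-0.009,0.03,0,0,1],
    [-0.006,0.02,0,-0.006,1],
    [-0.003,0.01,0,0,1],
    [0,0,0,0,1],
    [0,0,0,0,1],
  ],
)

```text
clock: 28.57
ee_pos: [0.4722, -0.3566, 0.1793]
tcp_rot: [0.999, 0.054, -0.001, -0.001]
ft_force: [-0.5, 0.2, -0.8]
gripper_width: 0.051
gripper_force: 36.9
```

```bash
python3 - <<'E'
from h import *
rel([.469,-.386,.015]); snap('wrist','w19')
E
```

```text
pos [ 0.4722 -0.3566  0.1793] yaw 6.24 shift [-0.0062  0.0291  0.1643] j [-0.73  0.48  1.59  0.    1.07  0.74] t 28.57 w 0.051 F [-0.5  0.2 -0.8]
```

Call:
send_rows(
  moves=[
    [-0.003,0.015,0,0,1],
    [-0.003,0.014,0,0,1],
    [0,0,0.02,0,1],
    [0,0,0.03,0,1],
    [0,0,0.03,0,1],
    [0,0,0.03,0,1],
    [0,0,0.02,0,1],
    [0,0,0,0,1],
  ],
)

```text
clock: 29.28
ee_pos: [0.4683, -0.3855, 0.0461]
tcp_rot: [0.998, 0.055, -0.002, -0.002]
ft_force: [-0.0, 1.4, -1.1]
gripper_width: 0.051
gripper_force: 37.2
```

Call:
send_rows(
  moves=[
    [0,0,0,0,1],
    [0,0,0,0,1],
  ],
)

```text
clock: 29.45
ee_pos: [0.4707, -0.3876, 0.0517]
tcp_rot: [0.998, 0.055, 0.001, 0.001]
ft_force: [1.2, -0.8, -1.0]
gripper_width: 0.0511
gripper_force: 37.2
```

```bash
python3 - <<'E'
from h import *
rel([.469,-.386,.012]); snap('wrist','w20')
E
```

```text
pos [ 0.4707 -0.3876  0.0517] yaw 6.31 shift [-0.0016 -0.0018  0.0397] j [-0.77  0.68  1.62  0.    0.84  0.7 ] t 29.45 w 0.0511 F [ 1.2 -0.8 -1. ]
```

Call:
send_rows(
  moves=[
    [0,-0.001,0.012,0,1],
    [0,0,0.012,0,1],
    [0,0,0.008,0,1],
    [0,0,0.003,0,1],
    [0,0,0,0,1],
    [0,0,0,0,1],
    [0,0,0,0,1],
  ],
)

```text
clock: 30.08
ee_pos: [0.47, -0.386, 0.0156]
tcp_rot: [0.998, 0.055, 0.0, 0.0]
ft_force: [0.0, -0.0, -1.4]
gripper_width: 0.0508
gripper_force: 37.2
```

```bash
python3 - <<'E'
from h import *
rel([.469,-.386,.012])
E
```

```text
pos [ 0.47   -0.386   0.0156] yaw 6.3 shift [-0.001  -0.0001  0.0036] j [-0.76  0.74  1.63  0.    0.78  0.7 ] t 30.08 w 0.0508 F [ 0.  -0.  -1.4]
```

Call:
send_rows(
  moves=[
    [-0.001,0,0.002,0,1],
    [0,0,0,0,1],
    [0,0,0,0,1],
  ],
)

```text
clock: 30.33
ee_pos: [0.4688, -0.3859, 0.0134]
tcp_rot: [0.998, 0.055, 0.0, 0.0]
ft_force: [-0.8, 0.3, -0.3]
gripper_width: 0.0506
gripper_force: 37.2
```

Call:
send_rows(
  moves=[
    [0,0,0.0015,0,1],
    [0,0,0,0,1],
    [0,0,0,0,1],
  ],
)

```text
clock: 30.58
ee_pos: [0.4689, -0.3859, 0.0118]
tcp_rot: [0.998, 0.055, -0.0, -0.0]
ft_force: [-0.4, 0.6, -1.4]
gripper_width: 0.051
gripper_force: 37.2
```

Call:
send_rows(
  moves=[
    [0,0,0.0007,0,1],
    [0,0,0,0,1],
    [0,0,0,0,-0.25],
    [0,0,0,0,-0.4],
    [0,0,0,0,-0.4],
    [0,0,0,0,-0.4],
    [0,0,0,0,-0.4],
    [0,0,0,0,-0.4],
  ],
)

```text
clock: 31.25
ee_pos: [0.4689, -0.3859, 0.011]
tcp_rot: [0.998, 0.055, -0.0, -0.0]
ft_force: [-0.8, -1.0, 0.8]
gripper_width: 0.0596
gripper_force: 0.0
```

Call:
send_rows(
  moves=[
    [0,0,-0.01,0,-0.4],
    [0,0,-0.02,0,-0.4],
    [0,0,-0.03,0,-0.4],
    [0,0,-0.03,0,-0.4],
    [0,0,-0.03,0,-0.4],
    [0,0,-0.03,0,-0.4],
    [0,0,-0.03,0,-0.4],
    [0,0,-0.02,0,-0.4],
  ],
)

```text
clock: 31.92
ee_pos: [0.4692, -0.3863, 0.2151]
tcp_rot: [0.998, 0.055, 0.001, 0.001]
ft_force: [1.0, 0.1, 0.9]
gripper_width: 0.0598
gripper_force: 0.0
```

```bash
python3 - <<'E'
from h import *
rel([.45,-.3,.23]); 
for n in('wrist','side','scene'): snap(n,'f_'+n)
f='f_wrist'; im=cv2.cvtColor(cv2.imread(f'pics/{f}.png'),cv2.COLOR_BGR2HSV)
def best(m,exp,z,label,amin=60):
    n,l,s,c=cv2.connectedComponentsWithStats(m)
    for j in range(1,n):
        if s[j,4]>=amin:
            p=atz(f,*c[j],z)
            if np.hypot(*(p[:2]-exp))<.06:
                r=cv2.minAreaRect(np.argwhere(l==j)[:,::-1].astype(np.float32)); print(label,c[j].round(1),s[j,:].tolist(),p.round(4),[np.round(v,1) for v in r])
best(cv2.inRange(im,(80,15,120),(110,120,255)),[.469,-.386],.03,'disc')
best(cv2.inRange(im,(18,100,60),(32,255,255)),[.4566,-.2845],.03,'brass',30)
best(cv2.inRange(im,(0,0,0),(180,255,55)),[.469,-.386],.017,'dark',30)
best(cv2.inRange(im,(0,0,215),(180,40,255)),[.469,-.386],.02,'white',60)
best(cv2.inRange(im,(0,0,110),(180,40,214)),[.469,-.386],.025,'grey',60)
for c in([.469,-.386,.029],[.4566,-.2845,.03]): print(proj(f,c))
E
```

```text
pos [ 0.4692 -0.3863  0.2151] yaw 6.3 shift [-0.0096 -0.0878 -0.0152] j [-0.77  0.47  1.51 -0.    1.15  0.7 ] t 31.92 w 0.0598 F [1.  0.1 0.9]
brass [229.8 173.7] [215, 160, 30, 28, 605] [ 0.4583 -0.2876  0.03  ] [array([229.8, 173.3]), array([25.5, 29. ]), np.float64(45.0)]
white [320.4 179.8] [288, 133, 60, 86, 3602] [ 0.4597 -0.3894  0.02  ] [array([317.5, 175.5]), array([85., 59.]), np.float64(90.0)]
white [365.9 178.9] [357, 173, 18, 12, 141] [ 0.4664 -0.4416  0.02  ] [array([365.6, 179. ]), array([16.5, 10.5]), np.float64(16.7)]
grey [312.2 135.1] [287, 116, 64, 49, 1770] [ 0.51   -0.3746  0.025 ] [array([318.5, 140. ]), array([63., 48.]), np.float64(0.0)]
grey [280.2 173.4] [273, 167, 14, 13, 77] [ 0.4634 -0.343   0.025 ] [array([279.5, 173. ]), array([12., 13.]), np.float64(90.0)]
grey [318.  210.2] [290, 206, 57, 10, 335] [ 0.4238 -0.3905  0.025 ] [array([317.9, 210.4]), array([ 8.3, 56. ]), np.float64(89.0)]
[318.41762647 173.50883059]
[226.96416932 174.80331008]
```

```bash
python3 - <<'E'
from h import *
def holes(f,roi,z,exp):
    g=cv2.cvtColor(cv2.imread(f'pics/{f}.png'),cv2.COLOR_BGR2GRAY)
    b=cv2.morphologyEx(g,cv2.MORPH_BLACKHAT,np.ones((9,9))); x,y,w,h=roi; m=np.zeros_like(b); m[y:y+h,x:x+w]=b[y:y+h,x:x+w]>45
    n,l,s,c=cv2.connectedComponentsWithStats(m)
    for j in range(1,n):
        if 8<s[j,4]<80: print(f,c[j].round(1),s[j,2:].tolist(),atz(f,*c[j],z).round(4)[:2])
holes('w17',(280,130,75,110),.024,0)
holes('f_wrist',(275,115,90,110),.025,0)
# steel after release
im=cv2.imread('pics/w12.png'); m=cv2.inRange(cv2.cvtColor(im,cv2.COLOR_BGR2HSV),(55,90,20),(80,255,255)); n,l,s,c=cv2.connectedComponentsWithStats(m)
print([(c[j].round(1),s[j].tolist()) for j in range(1,n) if s[j,4]>30], proj('w12',[.4637,-.0654,.008]),proj('w12',[.4637,-.0654,.036]))
g=cv2.GaussianBlur(cv2.cvtColor(im,cv2.COLOR_BGR2GRAY),(3,3),0)
u,v=proj('w12',[.4637,-.0654,.036]).astype(int); r=cv2.HoughCircles(g[v-60:v+60,u-60:u+60],3,1.2,15,param1=80,param2=15,minRadius=15,maxRadius=40)
print([( (q+[u-60,v-60,0]).round(1), atz('w12',q[0]+u-60,q[1]+v-60,.036).round(4)) for q in r[0][:4]])
# objective moved? compare start/end scene
a,b=cv2.imread('pics/scene0.png'),cv2.imread('pics/f_scene.png'); d=cv2.absdiff(a,b)[245:275,303:335]; print('objdiff',d.mean(),d.max())
E
```

```text
w17 [351.2 132.4] [6, 6, 25] [0.6422 0.2366]
w17 [285.7 138.2] [5, 5, 18] [0.6321 0.2901]
w17 [352.4 139.1] [4, 5, 17] [0.6369 0.2349]
w17 [351.7 146.8] [7, 8, 29] [0.6305 0.2347]
w17 [296.6 154.1] [7, 7, 38] [0.6197 0.2802]
w17 [341.7 154.2] [7, 7, 38] [0.6235 0.2423]
w17 [283.6 159.5] [8, 8, 52] [0.614  0.2907]
w17 [352.2 160.8] [5, 9, 37] [0.6187 0.2326]
w17 [309.5 172.8] [14, 6, 14] [0.6047 0.2678]
w17 [324.8 171.4] [14, 5, 15] [0.6072 0.2549]
w17 [285.  218.7] [7, 7, 41] [0.56   0.2861]
w17 [350.2 219.7] [10, 7, 35] [0.565  0.2272]
w17 [283.4 228.3] [10, 14, 42] [0.5504 0.2869]
w17 [298.1 226. ] [7, 5, 30] [0.554  0.2737]
w17 [339.8 226.2] [6, 6, 29] [0.5576 0.2358]
w17 [351.  225.9] [7, 4, 15] [0.5589 0.2257]
w17 [322.  227.5] [5, 2, 10] [0.5547 0.2518]
w17 [315.6 231. ] [5, 7, 20] [0.5506 0.2573]
w17 [287.7 232.8] [4, 4, 12] [0.5463 0.2827]
w17 [337.4 234.5] [14, 8, 50] [0.5492 0.237 ]
w17 [300.1 233.7] [7, 5, 12] [0.5465 0.2713]
w17 [347.7 233.8] [4, 4, 12] [0.5508 0.2277]
f_wrist [315.7 121.4] [59, 2, 77] [ 0.5248 -0.377 ]
f_wrist [357.8 125.9] [10, 5, 29] [ 0.5252 -0.4227]

[... 272 characters left out ...]
157.] [25, 6, 35] [ 0.4866 -0.3825]
f_wrist [280.  165.2] [12, 4, 22] [ 0.4728 -0.3421]
f_wrist [352.8 186.9] [3, 4, 9] [ 0.4566 -0.4271]
f_wrist [302.3 200.5] [4, 4, 14] [ 0.4338 -0.3709]
f_wrist [334.6 200.4] [4, 4, 13] [ 0.4381 -0.4084]
[(array([310.8, 164.5]), [298, 156, 36, 27, 148]), (array([491.8, 198.2]), [484, 186, 26, 26, 102])] [317.62956946 174.53713041] [317.5811344  180.53848091]
[(array([306.8, 173.4,  29.8]), array([ 0.4705, -0.0529,  0.036 ])), (array([317.6, 186.6,  27.2]), array([ 0.4568, -0.0661,  0.036 ])), (array([318.8, 163.8,  31.3]), array([ 0.4824, -0.0649,  0.036 ])), (array([341.6, 204.6,  33.8]), array([ 0.4386, -0.0951,  0.036 ]))]
objdiff 57.171527777777776 124
```

```bash
python3 - <<'E'
from h import *
def match(f0,f1,x,y,w,h,pad=20):
    a=cv2.imread(f'pics/{f0}.png',0)[y:y+h,x:x+w]; b=cv2.imread(f'pics/{f1}.png',0)[y-pad:y+h+pad,x-pad:x+w+pad]
    r=cv2.matchTemplate(b,a,cv2.TM_CCOEFF_NORMED); _,v,_,p=cv2.minMaxLoc(r); print(f0,f1,round(v,3),p[0]-pad,p[1]-pad)
match('side0','f_side',366,243,22,26); match('scene0','f_scene',307,246,24,26); match('side0','s14',366,243,22,26)
# final scene: grey levels where the steel and brass should be, blobs of green hole round them
for f in('f_side','f_scene'):
    m=cv2.inRange(cv2.cvtColor(cv2.imread(f'pics/{f}.png'),cv2.COLOR_BGR2HSV),(55,90,20),(80,255,255)); n,l,s,c=cv2.connectedComponentsWithStats(m)
    print(f,[s[j].tolist() for j in range(1,n) if s[j,4]>15], proj(f,[.4637,-.0654,.008]),proj(f,[.4637,-.0654,.036]))
K,T=load('f_scene'); K0,T0=load('scene0'); print(abs(T-T0).max())
E
```

```text
side0 f_side 0.787 0 1
scene0 f_scene 0.861 0 0
side0 s14 0.997 0 0
f_side [[216, 94, 14, 3, 29]] [359.41935549 230.54074688] [359.78914019 221.70101572]
f_scene [] [335.95116256 226.63674772] [336.48692227 220.42092409]
0.0
```

```bash
python3 -c "
from station import env
print(env.finish_job())"
```

```text
the job is handed in; nothing more can be done
None
```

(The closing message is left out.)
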